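# Take the pile of bike bits apart and pack the light away

## Robot

A 6-joint arm with a two-finger parallel gripper is mounted at the origin on the work surface. World frame = base frame: x ahead of the robot, y to its left, z up, the work surface at z = 0. Lengths are in m, angles in rad, forces in N, time in s.
With the tool pointing down it reaches from about 0.35 to 0.925 m from the base axis. Payload 6.4 kg.
Tool frame: the origin (TCP) lies midway between the tips of the shut fingers; the grasp point (between the pads) lies arm.grip_depth behind it (arm.grip_depth is the distance from the TCP to the grasp point, in m); z points along the fingers, y is the line along which they close (so a half turn about z gives the same grasp; the last joint's range is limited). The gripper opens to 94 mm and grips with 3 to 60 N. Pads are 16 mm wide; open, the fingers measure 119 mm over their backs; the gripper's body (75 mm by 177 mm) begins 78 mm behind the grasp point.
Start: joints at [-1.361, 0.245, 1.558, -0, 1.339, -0.174], TCP at [0.243, -0.603, 0.205] pointing down, gripper open.
Joint ranges: [-3.13, 3.13], [-1.02, 2.26], [0.13, 2.54], [-0.95, 4.09], [0.21, 2.88], [-2.74, 2.74]. Speed limits (rad/s): [2.57, 2.57, 3.14, 3.14, 3.14, 3.14].

## Interface

Orientations are given as a unit quaternion [x, y, z, w].
In Python, from rig import arm gives the robot as it stands. The module is installed in compiled form; this text tells all that it offers. Calls block until the motion is done:
- arm.move_to(position, orientation): joint-space move of the TCP to a pose.
- arm.move_linear(position, frame=None, speed=0.15, contact_N=None): straight line of the TCP; frame=None keeps the orientation; speed is the mean speed in m/s. With contact_N (N) it stops when the force on the tool has changed by that much, and returns True; else False.
- arm.set_joints(angles): joint-space move.
- arm.gripper_to(opening, squeeze=None): finger opening in m; squeeze is the grip in N (None keeps the last); returns when the fingers have stopped.
- arm.hold(seconds).
- arm.solve_ik(position, orientation): joint angles nearest the present ones, or None.
- arm.sense(): the state.
- arm.get_image(name): name is "scene" or "top" or "wrist"; returns the picture (480x640x3 uint8, red, green, blue); there is no depth.
- arm.camera_info(name): a dict with "mtx" (3x3 intrinsics, pixels), "R" (3x3) and "t" (3): a world point X has camera coordinates R X + t. Camera axes: x right, y down, z forward; pixel columns grow to the right and rows downward; lengths in m; the calibration is good to about 2 mm. A picture is of the moment at which its call begins: read the wrist's pose just before it. camera_info takes no time and is no camera call; for the wrist camera it gives the pose at the moment of the call.
A pose or a line that the arm cannot do raises arm.Unreachable and nothing moves.
- arm.sign_off(): hands the job in; it is judged then, once.
The state is a dict: "t": time; "qpos": joint angles; "qvel": joint speeds; "effort": joint torques, N m; "position": TCP position; "tcp_rot": TCP orientation; "wrist_force": force on the tool from outside, world axes, zero at the start; "wrist_torque": the same for the moment, N m; "width": finger opening in m; "finger_force": force on a finger pad.
Only numpy, scipy, OpenCV 4.12 (cv2) and the standard library are available. Lean on these libraries where they do the work, as an engineer would, in place of code of your own. Each camera call takes 0.05 s, during which the arm holds its last target. There are 200 camera calls.

## Task

Take the pile of bike things on the console apart and put each in its place: the small clip upright in the square wooden tray, the L-shaped bracket flat on the floor of the narrow grey box with the light lying lengthwise on its foot, right way up and inside the box, and the steel tin square in the middle of the cork mat. The bracket has to go into the box before the light, so set the light down somewhere meanwhile. Do not tip the light or the clip over, and leave the dish of nuts, the wrench and the pump where they are.

Things in the scene. Friction and masses are not known exactly. Their poses are not given: they have to be found in the camera images.
- tin: closed flat dark steel tool tin, bottom of the stack, loose: 140 (x) x 62 (y) x 30 mm high, about 0.35 kg, stands on the marble. Origin: centre of its underside; x along its length, z up.
- bracket: aluminium L-shaped light bracket, second in the stack, lying foot down on the tin, loose, about 0.18 kg. Foot: flat plate 116 (x) x 48 (y) x 6 mm thick. Upright: a plate 10 mm thick (x) and 48 mm wide (y) standing at the foot's -x end (x from -58 to -48 mm), its top 62 mm above the underside; the upright is the thing to grip. Origin: centre of the foot's underside; z up.
- light: grey plastic bike light, third in the stack, a rounded block lying crosswise on the bracket's foot, loose: 84 (x) x 44 (y) x 40 mm high, about 0.14 kg, round glass lens at its +x end. Origin: centre of its underside; x along its length, z up. At the start about 40 mm free between it and the bracket's upright.
- clip: black plastic handlebar clip for a bike light, top of the stack, on the light, loose: a U-shaped saddle 44 (x) x 30 (y) x 36 mm high, open at the top and at both x ends, its two cheeks 7 mm thick; grip it across the cheeks (y). About 0.04 kg. Origin: centre of its underside; z up.
- box: shallow narrow grey plastic open box, fixed: outside 134 (x) x 66 (y) x 20 mm high, walls and floor 4 mm thick (inside 126 x 58 mm). The bracket's foot just fits flat on its floor, either way round, and then covers it; the light fits between the walls only lengthwise, on top of the foot beside the upright. Origin: centre of its underside; x along its length.
- tray: shallow square wooden tray, fixed: outside 100 x 100 x 12 mm high, walls and floor 4 mm thick (inside 92 x 92 mm). Origin: centre of its underside; x and y along its sides.
- mat: bare rectangular cork mat, fixed: 160 (x) x 86 (y) x 4 mm thick. Origin: centre of its underside; x along its length. Things may be parked on it meanwhile.
- dish: white ceramic dish holding small steel nuts, 90 mm across, 24 mm high; to be left where it is. Origin: centre of its underside.
- wrench: silver pedal wrench lying flat, 180 mm long along its x; to be left where it is.
- pump: green plastic hand pump with a black press button, lying at the back, about 215 mm long along its y, 40 mm high; to be left where it is. Origin: at its underside near mid-length.

How it is judged:
At the end, for the whole second after the job is handed in: Bracket flat on box floor, centred to 12 mm; light upright on its foot, lengthwise (0.2 rad), within 15 mm of midline, -9 to +30 mm along foot x; clip upright on tray floor, within 35 mm of centre each way; tin flat on mat, within 18 mm each way and 0.2 rad; all at rest (z of bracket in the frame of box between 0.001 and 0.007 m and angle between each of bracket, light, tin's own z axis and vertical below 0.06 rad and horizontal distance between bracket and box below 0.012 m and z of light in the frame of bracket between 0.003 and 0.009 m and x of light in the frame of bracket between -0.009 and 0.03 m and y of light in the frame of bracket between -0.015 and 0.015 m and angle between the x axis of light and the x axis of bracket, either way round below 0.2 rad and x of clip in the frame of tray between -0.035 and 0.035 m and y of clip in the frame of tray between -0.035 and 0.035 m and z of clip in the frame of tray between 0.001 and 0.007 m and angle between clip's own z axis and vertical below 0.1 rad and x of tin in the frame of mat between -0.018 and 0.018 m and y of tin in the frame of mat between -0.018 and 0.018 m and z of tin in the frame of mat between 0.001 and 0.007 m and angle between the x axis of tin and the x axis of mat, either way round below 0.2 rad and linear speed of each of tin, bracket, light, clip below 0.02 m/s); the robot touches nothing.
It fails at once if the dish of nuts is shifted by more than 20 mm (distance of dish from where it was at the start of the episode above 0.02 m).
It fails at once if the pedal wrench is shifted by more than 20 mm (distance of wrench from where it was at the start of the episode above 0.02 m).
It fails at once if the pump is shifted by more than 20 mm (distance of pump from where it was at the start of the episode above 0.02 m).
It fails at once if the light is tipped over (angle between light's own z axis and vertical above 0.8 rad).
It fails at once if the clip is tipped over (angle between clip's own z axis and vertical above 0.8 rad).
It also fails if it takes over 141 s, if anything falls off the work surface, if the arm or the gripper's body presses on something with over 40 N, if the wrist force passes 120 N, or if a joint passes its speed limit or range.

## Working session

There is one attempt and no reset: what is moved stays moved. The work goes in short steps, each a Python script; the robot and the scene stay as the last script left them, time stands still between calls to the robot, and variables do not carry over. Pictures are saved under pics/ and viewed, at most 14 in all, crops included, and the job is handed in when it is done.

```bash
mkdir -p pics && python3 - <<'E'
from rig import arm
import cv2
s=arm.sense();print(s['t'],s['position'],s['tcp_rot'],s['width'],arm.grip_depth)
for n in("top","scene"):
    cv2.imwrite(f"pics/{n}0.png",arm.get_image(n)[:,:,::-1]);c=arm.camera_info(n);print(n,c['mtx'].tolist(),c['R'].round(4).tolist(),c['t'].round(4).tolist())
E
```

```text
0.0 [ 0.24327229 -0.6021231   0.20438048] [ 9.81644415e-01  1.90718013e-01 -2.43378246e-05 -9.38884073e-04] 0.09376435139250953 0.0188
top [[497.9881273314628, 0.0, 320.06035204861274], [0.0, 497.9881273314628, 235.73825711243003], [0.0, 0.0, 1.0]] [[-0.0144, -0.9998, 0.0102], [-0.9949, 0.0133, -0.0995], [0.0994, -0.0116, -0.995]] [0.0127, 0.5904, 1.107]
scene [[455.37623311628823, 0.0, 326.7226994350801], [0.0, 455.37623311628823, 238.45688363524573], [0.0, 0.0, 1.0]] [[-0.1283, 0.9917, 0.0078], [0.8101, 0.1094, -0.576], [-0.572, -0.0676, -0.8174]] [0.0634, -0.4044, 1.4046]
```

View pics/top0.png

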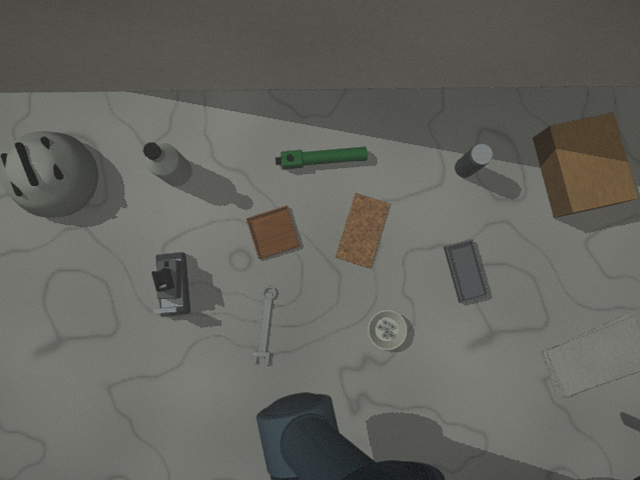

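View pics/scene0.png

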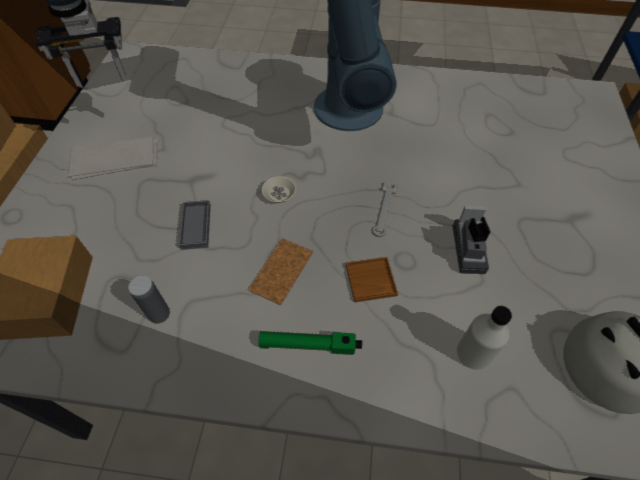

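The stack is at top px (172,285), tray (274,232), mat (363,231), box (466,271), dish (388,330) and wrench (267,325). The bracket upright is at the near, lower end of the stack. Next I'll measure the containers from the top view and look at the stack with the wrist camera.

```bash
cat > h.py <<'E'
from rig import arm
import cv2,numpy as np
from scipy.spatial.transform import Rotation as Rn
def ray(c,uv,z):
    uv=np.atleast_2d(np.asarray(uv,float)); d=np.linalg.solve(c['mtx'],np.c_[uv,np.ones(len(uv))].T)
    R=np.array(c['R']);o=-R.T@np.array(c['t']);d=(R.T@d).T
    return o+d*((z-o[2])/d[:,2])[:,None]
def proj(c,X):
    p=(np.array(c['mtx'])@(np.array(c['R'])@np.atleast_2d(X).T+np.array(c['t'])[:,None])).T
    return p[:,:2]/p[:,2:]
def quat(yaw): # tool down, closing (y) axis along world angle yaw (mod pi)
    return (Rn.from_euler('z',yaw-np.pi/2)*Rn.from_quat([1,0,0,0])).as_quat()
def pickyaw(pos,yaw):
    best=None
    for k in(-2,-1,0,1,2):
        q=quat(yaw+k*np.pi)
        j=arm.solve_ik(pos,q)
        if j is not None:
            cost=abs(np.array(j)[5])
            if best is None or cost<best[0]:best=(cost,q)
    return best[1]
def rect(c,mask,z):
    cs,_=cv2.findContours(mask.astype(np.uint8),cv2.RETR_EXTERNAL,cv2.CHAIN_APPROX_NONE)
    k=max(cs,key=cv2.contourArea).reshape(-1,2)
    P=ray(c,k,z)[:,:2]
    (x,y),(w,h),a=cv2.minAreaRect((P*1000).astype(np.float32))
    if w<h: w,h,a=h,w,a+90
    return np.array([x,y])/1000,(w,h),np.deg2rad((a+90)%180-90)
def snap(n,name):
    c=arm.camera_info(n);im=arm.get_image(n);cv2.imwrite(f'pics/{name}.png',im[:,:,::-1]);return c,im
def where():
    s=arm.sense();print('t%.1f'%s['t'],s['position'].round(4),'w%.4f'%s['width'],'ff',np.round(s['finger_force'],1),'F',np.round(s['wrist_force'],1))
E
python3 - <<'E'
from h import *
c=arm.camera_info('top');im=cv2.imread('pics/top0.png');hsv=cv2.cvtColor(im,cv2.COLOR_BGR2HSV)
def box(m,x0,y0,x1,y1):
    o=np.zeros_like(m);o[y0:y1,x0:x1]=m[y0:y1,x0:x1];return o
br=(hsv[...,0]<22)&(hsv[...,1]>90)
print('tray',rect(c,box(br,235,195,310,270),.012))
print('mat',rect(c,box(br,325,185,400,280),.004))
print('box',rect(c,box(hsv[...,2]<95,435,230,500,312),.02))
for p in [(160,262),(185,255),(160,312),(190,312)]:print(ray(c,p,.05)[0].round(3))
w=arm.camera_info('wrist');s=arm.sense();Rt=Rn.from_quat(s['tcp_rot']).as_matrix();R=np.array(w['R'])
o=-R.T@np.array(w['t']);print('cam in tool',Rt.T@(o-s['position']),(Rt.T@R.T).round(3).tolist(),w['mtx'])
big=cv2.resize(im[225:340,130:230],None,fx=5,fy=5,interpolation=cv2.INTER_CUBIC);cv2.imwrite('pics/stack.png',big)
p=np.array([.46,.32,.42])
for y in (0,np.pi/2): print(arm.solve_ik(p,pickyaw(p,y)))
E
```

```text
tray (array([0.60289136, 0.11430299]), (99.03303527832031, 98.02334594726562), np.float64(0.29943048650272797))
mat (array([ 0.60494031, -0.09535432]), (157.80787658691406, 84.21343994140625), np.float64(-0.32290561901101755))
box (array([ 0.50376205, -0.3319169 ]), (143.73580932617188, 78.37602233886719), np.float64(0.22997093428144685))
[0.535 0.361 0.05 ]
[0.549 0.306 0.05 ]
[0.425 0.359 0.05 ]
[0.424 0.293 0.05 ]
cam in tool [ 7.32003763e-02  2.57616668e-05 -1.79318522e-01] [[-0.0, -0.967, -0.254], [1.0, -0.0, 0.0], [-0.0, -0.254, 0.967]] [[427.13228658   0.         316.20623558]
 [  0.         427.13228658 241.42362748]
 [  0.           0.           1.        ]]
[ 4.05481212e-01 -5.64000625e-02  1.49840493e+00 -4.44089210e-16
  1.69958779e+00  4.05481212e-01]
[ 4.05481212e-01 -5.64000625e-02  1.49840493e+00 -4.44089210e-16
  1.69958779e+00 -1.16531511e+00]
```

View pics/stack.png

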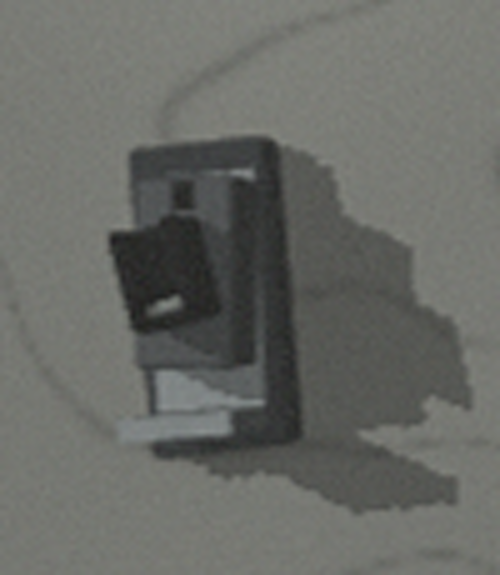

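The image shows upright at the -x end of the stack, the light lying roughly along the bracket, and the clip on top, yawed. I'll take close wrist views from two positions.

```bash
python3 - <<'E'
from h import *
p=np.array([.50,.32,.30]);arm.move_to(p,pickyaw(p,np.pi/2));arm.hold(.3)
c,im=snap('wrist','w1');np.save('w1.npy',c,allow_pickle=True)
where()
E
```

```text
t3.8 [0.5001 0.3199 0.3   ] w0.0939 ff 0.0 F [-0.2  0.   0.4]
```

View pics/w1.png

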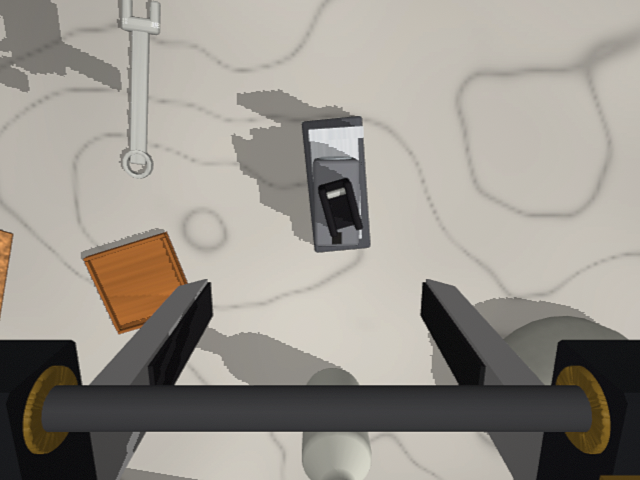

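```bash
python3 - <<'E'
from h import *
im=cv2.imread('pics/w1.png');c=np.load('w1.npy',allow_pickle=True).item()
cv2.imwrite('pics/w1c.png',cv2.resize(im[105:265,285:390],None,fx=5,fy=3.75 and 5,interpolation=cv2.INTER_CUBIC)[:800,:][:, :] if 0 else cv2.resize(im[105:265,285:390],None,fx=3.7,fy=3.7,interpolation=cv2.INTER_CUBIC))
print(ray(c,[(337,185)],.05), ray(c,[(335,380)],.0))
print('cam',-np.array(c['R']).T@c['t'])
E
```

```text
[[0.48025879 0.34037115 0.05      ]] [[ 7.33660309e-01  3.43155174e-01 -5.55111512e-17]]
cam [0.42614444 0.31968418 0.47931061]
```

View pics/w1c.png

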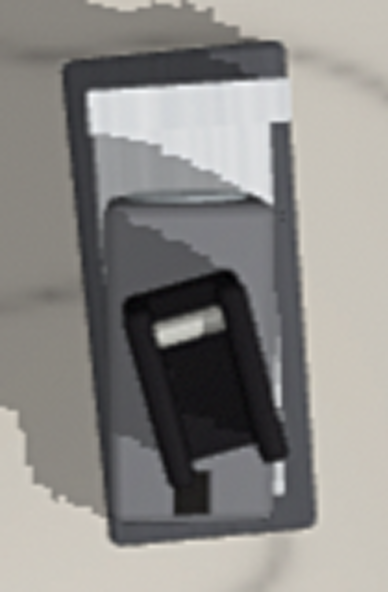

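The crop shows the clip on top of the light (cheeks along roughly +x, yaw about 0.24). The lens points toward the upright (-x), and tin, bracket and light are all roughly aligned at yaw about 0.09. I'll pick the clip now.

```bash
cat >> h.py <<'E'
GD=arm.grip_depth
def go(xy,z,yaw): # joint move, z of grasp point
    p=np.array([xy[0],xy[1],z-GD]);arm.move_to(p,pickyaw(p,yaw))
def lin(xy,z,speed=.12,contact=None):
    return arm.move_linear(np.array([xy[0],xy[1],z-GD]),speed=speed,contact_N=contact)
E
python3 - <<'E'
from h import *
c=np.load('w1.npy',allow_pickle=True).item()
k=np.array([(122,305),(238,270),(290,455),(175,490)])/3.7+(285,105)
P=ray(c,k,.112)[:,:2];xy=P.mean(0);d=P[2]+P[3]-P[0]-P[1];yaw=np.arctan2(d[1],d[0])
print(P.round(4),xy,yaw,np.linalg.norm(d)/2,np.linalg.norm(P[1]-P[0]))
arm.gripper_to(.055,8)
go(xy,.20,yaw+np.pi/2);lin(xy,.102,.1,8);where()
arm.gripper_to(.0,8);where()
lin(xy,.20,.1);where()
snap('wrist','w2');c2=arm.camera_info('wrist');np.save('w2.npy',c2,allow_pickle=True);np.save('clipyaw.npy',[*xy,yaw])
E
```

```text
[[0.4745 0.321 ]
 [0.4664 0.3479]
 [0.5103 0.3611]
 [0.5189 0.3338]] [0.49254848 0.34093557] 0.28601513494539643 0.04599800168561527 0.028015235839294248
t6.3 [0.4932 0.3412 0.084 ] w0.0552 ff 0.0 F [-0.6 -0.1  0.5]
t6.8 [0.4927 0.341  0.0835] w0.0301 ff 8.0 F [-0.2 -0.4  1.9]
t7.9 [0.492  0.3407 0.1802] w0.0298 ff 8.0 F [-0.9  0.1 -1.2]
```

View pics/w2.png

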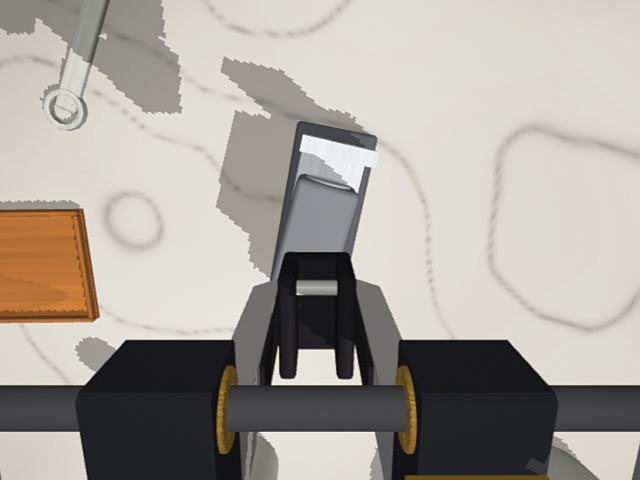

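The clip is held between the pads (28–350 px region) and the light and bracket are undisturbed. Next: place the clip and look at the stack and box again.

```bash
python3 - <<'E'
from h import *
x,y,yaw=np.load('clipyaw.npy');t=np.array([.603,.1143])
go(t,.15,yaw+np.pi/2);print(lin(t,.029,.08,4));where()
arm.gripper_to(.055);lin(t,.14,.15)
arm.gripper_to(.094)
for n,p in(('box1',[.56,-.332,.26]),('st1',[.535,.335,.25])):
    p=np.array(p);arm.move_to(p,pickyaw(p,np.pi/2));arm.hold(.2);c,_=snap('wrist',n);np.save(n+'.npy',c,allow_pickle=True)
where()
a=cv2.imread('pics/box1.png');b=cv2.imread('pics/st1.png')
cv2.imwrite('pics/both.png',np.hstack([a[60:360,120:520],b[60:360,120:520]]))
E
```

```text
True
t11.7 [0.6028 0.1143 0.0112] w0.0299 ff 8.0 F [0.1 0.  5.1]
t18.5 [0.5352 0.3346 0.25  ] w0.0938 ff 0.0 F [ 0.2  0.1 -0.3]
```

View pics/both.png

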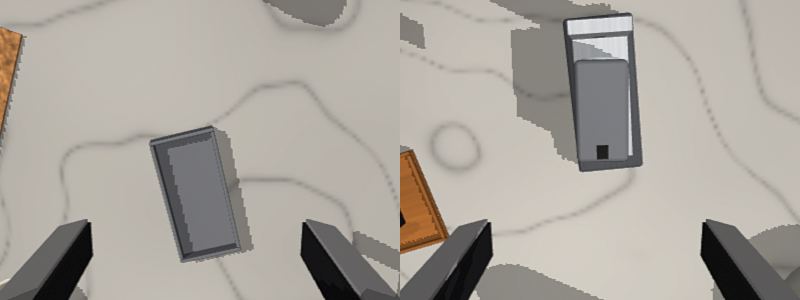

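Left: the empty box at crop px (150–240,127–262). Right: the stack, with the light at (575–630,60–160) and the upright at the top. I'll enlarge both for corner picking, with mask rectangles for the numbers.

```bash
python3 - <<'E'
from h import *
a=cv2.imread('pics/box1.png');b=cv2.imread('pics/st1.png')
A=cv2.resize(a[180:330,265:365],None,fx=4,fy=4,interpolation=cv2.INTER_CUBIC)
B=cv2.resize(b[65:240,275:375],None,fx=4,fy=3.4286,interpolation=cv2.INTER_CUBIC) if 0 else cv2.resize(b[68:236,276:376],None,fx=3.57,fy=3.57,interpolation=cv2.INTER_CUBIC)
v=np.zeros((600,800,3),np.uint8);v[:A.shape[0],:A.shape[1]]=A;v[:min(600,B.shape[0]),400:400+B.shape[1]]=B[:600];cv2.imwrite('pics/z.png',v)
ca=np.load('box1.npy',allow_pickle=True).item();cb=np.load('st1.npy',allow_pickle=True).item()
m=a[...,0].astype(int)-a[...,2]>3;m[:170]=0;m[345:]=0;m[:,:240]=0;m[:,400:]=0
cv2.imwrite('/tmp/m.png',m*255);print('box',rect(ca,m,.02),m.sum())
m=b[...,0].astype(int)-b[...,2]>3;m[:60]=0;m[245:]=0;m[:,:260]=0;m[:,390:]=0
print('stack at tin',rect(cb,m,.03),m.sum())
E
```

```text
box (array([ 0.50724515, -0.33081354]), (134.6743621826172, 64.49961853027344), np.float64(0.23596449482796789)) 6169
stack at tin (array([0.48444821, 0.34130606]), (137.50352478027344, 59.99869918823242), np.float64(0.09430126919818804)) 8558[ WARN:0@0.063] global loadsave.cpp:1063 imwrite_ Unsupported depth image for selected encoder is fallbacked to CV_8U.
```

View pics/z.png

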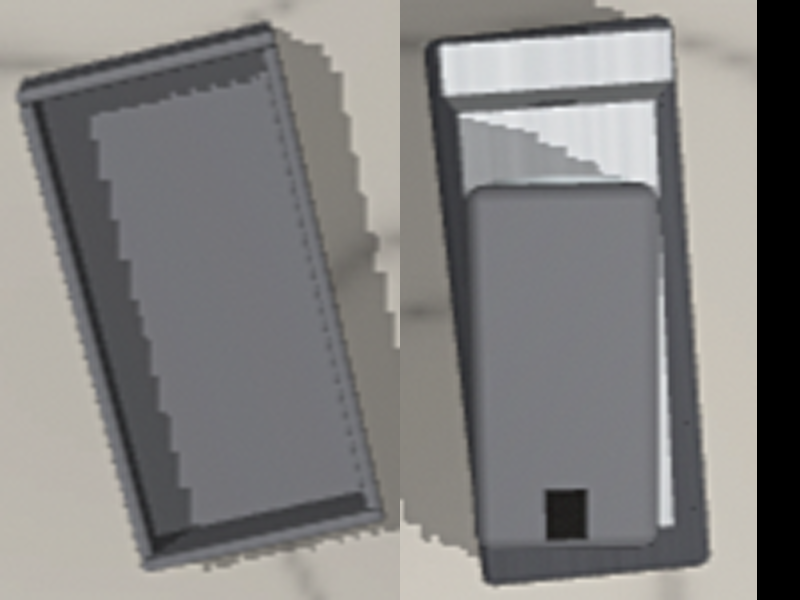

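```bash
cat > meas.py <<'E'
from h import *
def quad(c,k,z): # corners TL,TR,BR,BL in image; returns centre, len of down & right edges, yaw of the down direction (+x)
    P=ray(c,k,z)[:,:2];d=(P[2]+P[3]-P[0]-P[1])/2;r=(P[1]+P[2]-P[0]-P[3])/2
    return P.mean(0).round(4),np.linalg.norm(d).round(4),np.linalg.norm(r).round(4),np.arctan2(d[1],d[0]).round(3),np.arctan2(-r[0],r[1]).round(3)
E
python3 - <<'E'
from meas import *
ca=np.load('box1.npy',allow_pickle=True).item();cb=np.load('st1.npy',allow_pickle=True).item()
print('box',quad(ca,np.array([(20,97),(272,38),(382,515),(148,567)])/4+(265,180),.02))
f=lambda k:(np.array(k)-(400,0))/3.57+(276,68)
print('light',quad(cb,f([(468,185),(658,183),(658,547),(478,551)]),.076))
print('upr',quad(cb,f([(440,43),(670,29),(674,93),(444,97)]),.092))
print('tin',quad(cb,f([(427,43),(668,18),(709,560),(487,585)]),.03))
E
```

```text
box (array([ 0.5057, -0.332 ]), np.float64(0.1302), np.float64(0.0639), np.float64(-2.904), np.float64(-2.907))
light (array([0.4954, 0.3393]), np.float64(0.0831), np.float64(0.0425), np.float64(0.016), np.float64(0.015))
upr (array([0.4304, 0.3371]), np.float64(0.0117), np.float64(0.0481), np.float64(0.074), np.float64(0.036))
tin (array([0.4849, 0.342 ]), np.float64(0.1373), np.float64(0.0597), np.float64(0.098), np.float64(0.105))
```

```bash
python3 - <<'E'
from h import *
H=np.pi/2
arm.gripper_to(.07,14)
l=(.4954,.3393);go(l,.15,.016+H);print(lin(l,.069,.08,6));arm.gripper_to(0,14);where()
lin(l,.16,.12);where()
m=(.605,-.0954);go(m,.12,H);print(lin(m,.0365,.06,4));where()
arm.gripper_to(.07);lin(m,.13,.15)
arm.gripper_to(.094)
p=np.array([.535,.335,.25]);arm.move_to(p,pickyaw(p,H));arm.hold(.2);c,b=snap('wrist','st2');np.save('st2.npy',c,allow_pickle=True)
b=b[:,:,::-1]
cv2.imwrite('pics/z2.png',cv2.resize(b[68:236,276:376],None,fx=3.57,fy=3.57,interpolation=cv2.INTER_CUBIC));where()
E
```

```text
False
t21.4 [0.4955 0.3393 0.0504] w0.0442 ff 14.0 F [ 0.7 -0.7  1.3]
t22.3 [0.4947 0.339  0.1402] w0.0437 ff 14.0 F [ 0.5  0.5 -1.5]
True
t25.7 [ 0.6048 -0.0953  0.0184] w0.0437 ff 14.0 F [-0.6  0.4  5. ]
t29.9 [0.5352 0.3347 0.2499] w0.0939 ff 0.0 F [ 0.3 -0.2  0.5]
```

View pics/z2.png

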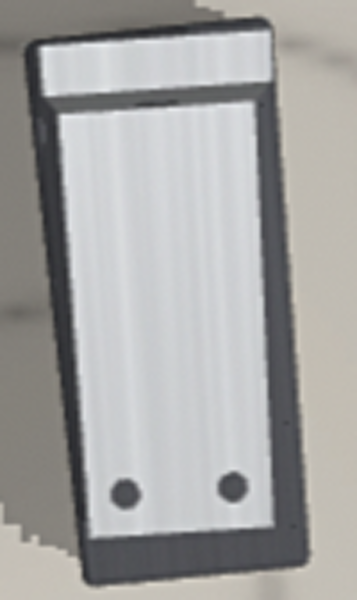

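The light was lifted and parked, and the foot is clear at crop corners (57,112),(256,100),(274,527),(91,538), with the upright top face at (40–272,30–97). I'll measure and pick up the bracket.

```bash
python3 - <<'E'
from meas import *
cb=np.load('st2.npy',allow_pickle=True).item();f=lambda k:np.array(k)/3.57+(276,68)
F=quad(cb,f([(57,112),(256,100),(274,527),(91,538)]),.036);U=quad(cb,f([(40,43),(271,29),(274,93),(44,97)]),.092)
print(F,U)
d=F[0]-U[0];print(np.linalg.norm(d),np.arctan2(d[1],d[0]))
print('tin',quad(cb,f([(27,43),(268,18),(310,563),(87,585)]),.03))
E
```

```text
(array([0.4876, 0.3409]), np.float64(0.1066), np.float64(0.0485), np.float64(0.065), np.float64(0.058)) (array([0.4302, 0.3372]), np.float64(0.0116), np.float64(0.0481), np.float64(0.066), np.float64(0.036))
0.05751912725346234 0.06437087345292311
tin (array([0.4849, 0.3421]), np.float64(0.1377), np.float64(0.0598), np.float64(0.099), np.float64(0.098))
```

```bash
python3 - <<'E'
from h import *
u=(.4300,.3372);yb=.062;B=np.array([.5066,-.3312]);bb=.236;t=B-.053*np.array([np.cos(bb),np.sin(bb)])
arm.gripper_to(.05,50)
go(u,.15,yb);print(lin(u,.075,.08,6));arm.gripper_to(0,50);where()
lin(u,.10,.05);lin(u,.18,.12);where()
go(t,.12,bb);lin(t,.085,.1);arm.hold(.3);where()
print(arm.sense()['qpos'].round(2))
c,_=snap('wrist','bx2');np.save('bx2.npy',c,allow_pickle=True)
ct,_=snap('top','tp2')
a=cv2.imread('pics/bx2.png');t2=cv2.resize(cv2.imread('pics/tp2.png')[220:330,430:510],None,fx=4,fy=4)
cv2.imwrite('pics/v2.png',np.hstack([a[:440,100:540],t2]))
E
```

```text
False
t34.0 [0.43   0.3372 0.0562] w0.0096 ff 50.0 F [-0.7  1.   0.5]
t35.4 [0.4294 0.3369 0.1603] w0.0098 ff 50.0 F [-1.1  0.2 -2.5]
t38.7 [ 0.4554 -0.344   0.0669] w0.0099 ff 50.0 F [-0.1  0.2 -1.5]
[-0.85  0.23  1.85  0.    1.06 -1.08]
```

View pics/v2.png

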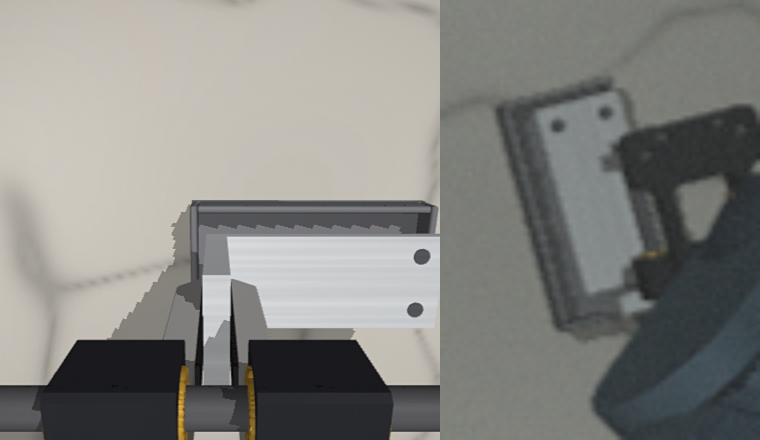

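The foot is parallel to the box with long edges at rows 236 and 327. I'll check its offset in the box frame.

```bash
python3 - <<'E'
from h import *
c=np.load('bx2.npy',allow_pickle=True).item();B=np.array([.5066,-.3312]);bb=.236;R=np.array([[np.cos(bb),np.sin(bb)],[-np.sin(bb),np.cos(bb)]])
fr=lambda uv,z:((ray(c,np.array(uv)+(100,0),z)[:,:2]-B)@R.T*1000).round(1)
print('foot edge far,near, left',fr([(240,236),(430,235),(300,327),(430,327)],.046).tolist())
print('rim outer',fr([(192,201),(438,201)],.02).tolist(),'rim inner',fr([(200,207),(432,207)],.02).tolist())
a=cv2.imread('pics/bx2.png');b=cv2.cvtColor(a,6)
print([b[r,430] for r in range(196,245,2)],[b[r,480] for r in range(320,340)])
E
```

```text
foot edge far,near, left [[-41.7, 23.2], [50.0, 23.6], [-10.3, -24.8], [56.2, -24.9]]
rim outer [[-66.1, 35.9], [65.3, 35.9]] rim inner [[-61.9, 32.7], [62.5, 32.6]]
[np.uint8(190), np.uint8(193), np.uint8(133), np.uint8(72), np.uint8(75), np.uint8(97), np.uint8(129), np.uint8(118), np.uint8(82), np.uint8(82), np.uint8(82), np.uint8(81), np.uint8(82), np.uint8(83), np.uint8(82), np.uint8(80), np.uint8(87), np.uint8(120), np.uint8(119), np.uint8(133), np.uint8(160), np.uint8(208), np.uint8(202), np.uint8(207), np.uint8(210)] [np.uint8(199), np.uint8(199), np.uint8(201), np.uint8(203), np.uint8(206), np.uint8(207), np.uint8(205), np.uint8(202), np.uint8(194), np.uint8(191), np.uint8(192), np.uint8(192), np.uint8(191), np.uint8(192), np.uint8(193), np.uint8(192), np.uint8(192), np.uint8(193), np.uint8(191), np.uint8(191)]
```

The foot needs about +1.3 mm in box y, well within clearance. Inserting.

```bash
python3 - <<'E'
from h import *
bb=.236;B=np.array([.5066,-.3312])+.0013*np.array([-np.sin(bb),np.cos(bb)]);t=B-.053*np.array([np.cos(bb),np.sin(bb)])
lin(t,.06,.06);print(lin(t,.047,.03,6));where()
arm.gripper_to(.035);arm.hold(.2);lin(t,.13,.12);where()
arm.gripper_to(.094)
p=np.array([.56,-.332,.26]);arm.move_to(p,pickyaw(p,np.pi/2));arm.hold(.2);c,b=snap('wrist','bx3');np.save('bx3.npy',c,allow_pickle=True)
p=np.array([.67,-.098,.25]);arm.move_to(p,pickyaw(p,np.pi/2));arm.hold(.2);c,b2=snap('wrist','lt3');np.save('lt3.npy',c,allow_pickle=True);where()
cv2.imwrite('pics/v3.png',cv2.resize(np.hstack([b[170:340,250:380],b2[120:290,220:400]]),None,fx=2.5,fy=2.5,interpolation=cv2.INTER_CUBIC)[:,:,::-1])
E
```

```text
True
t39.7 [ 0.4549 -0.3425  0.0302] w0.0101 ff 50.0 F [0.4 0.8 4. ]
t41.4 [ 0.4543 -0.3419  0.1104] w0.0349 ff 0.0 F [ 0.   0.2 -1.2]
t45.6 [ 0.6698 -0.0993  0.2501] w0.0939 ff 0.0 F [0.3 0.6 0.2]
```

View pics/v3.png

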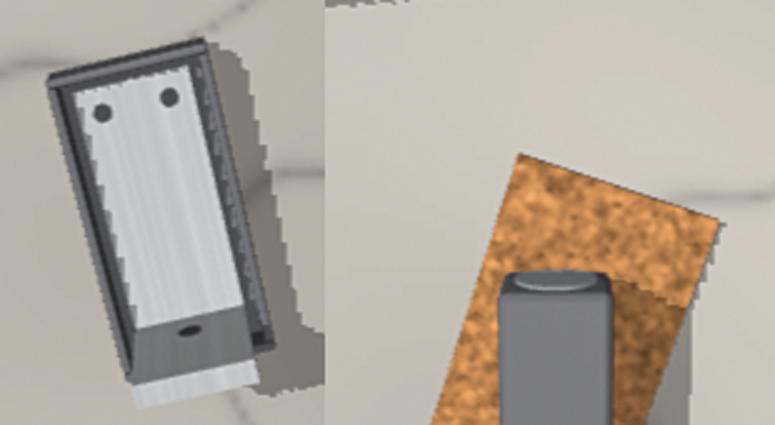

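Bracket is flat in the box with the foot covering the floor, upright at the -x end. Light is parked straight. Next: move the light into the box.

```bash
python3 - <<'E'
from h import *
H=np.pi/2;bb=.236;d=np.array([np.cos(bb),np.sin(bb)]);C=np.array([.5064,-.3301])
m=(.6048,-.0953);arm.gripper_to(.07,14)
go(m,.12,H);print(lin(m,.0372,.08,6));arm.gripper_to(0,14);where();lin(m,.13,.12)
t=C+.007*d;go(t,.12,bb+H);lin(t,.07,.1);print(lin(t,.041,.04,4));where()
arm.gripper_to(.066);lin(t,.13,.12);arm.gripper_to(.094)
p=np.array([.56,-.332,.26]);arm.move_to(p,pickyaw(p,H));arm.hold(.2);c,b=snap('wrist','bx4');np.save('bx4.npy',c,allow_pickle=True)
p=np.array([.535,.335,.25]);arm.move_to(p,pickyaw(p,H));arm.hold(.2);c,b2=snap('wrist','tn4');np.save('tn4.npy',c,allow_pickle=True);where()
cv2.imwrite('pics/v4.png',cv2.resize(np.hstack([b[170:340,250:380],b2[68:238,260:390]]),None,fx=3,fy=3,interpolation=cv2.INTER_CUBIC)[:,:,::-1])
m=b2[...,2].astype(int)-b2[...,0]>3;m[:60]=0;m[245:]=0;m[:,:260]=0;m[:,390:]=0
print('tin',rect(c,m,.03))
E
```

```text
False
t48.6 [ 0.6049 -0.0954  0.0186] w0.0437 ff 14.0 F [-0.5  0.1  1. ]
True
t51.8 [ 0.5128 -0.3281  0.0242] w0.0441 ff 14.0 F [ 1.4 -0.5  1.5]
t57.3 [0.5352 0.3346 0.25  ] w0.0937 ff 0.0 F [ 0.3 -0.5 -0.4]
tin (array([0.48445303, 0.34125714]), (137.57440185546875, 59.95616912841797), np.float64(0.09597588985876508))
```

View pics/v4.png

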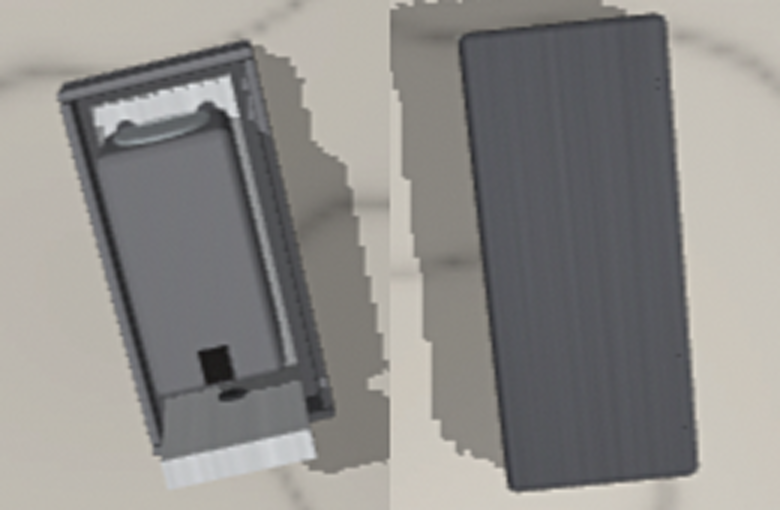

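Light is in the box lengthwise beside the upright. I'll check its numbers, then move the tin.

```bash
python3 - <<'E'
from meas import *
H=np.pi/2;bb=.236;R=np.array([[np.cos(bb),np.sin(bb)],[-np.sin(bb),np.cos(bb)]]);C=np.array([.5064,-.3301])
c=np.load('bx4.npy',allow_pickle=True).item()
q=quad(c,np.array([(97,152),(228,122),(290,370),(158,397)])/3+(250,170),.05);print(q,R@(q[0]-C))
t=(.4846,.3415);arm.gripper_to(.09,35)
go(t,.12,.097+H);print(lin(t,.0245,.08,6));arm.gripper_to(0,35);where();lin(t,.05,.05);lin(t,.12,.12);where()
m=(.605,-.0954);go(m,.10,-.323+H);print(lin(m,.027,.05,5));where()
arm.gripper_to(.085);lin(m,.13,.12);where()
p=np.array([.45,0.05,.35]);arm.move_to(p,pickyaw(p,H));arm.hold(.3)
c,b=snap('top','end');c2,b2=snap('scene','endscene')
cv2.imwrite('pics/v5.png',cv2.resize(np.hstack([b[140:390,230:520]]),None,fx=2.4,fy=2.4,interpolation=cv2.INTER_CUBIC)[:,:,::-1])
E
```

```text
(array([ 0.5137, -0.3294]), np.float64(0.0834), np.float64(0.0425), np.float64(-2.909), np.float64(-2.919)) [ 0.00726132 -0.00102626]
False
t60.2 [0.4847 0.3416 0.0058] w0.0616 ff 35.0 F [-0.3 -1.2  0.8]
t61.6 [0.484  0.3412 0.1004] w0.0620 ff 35.0 F [ 0.5 -0.4 -3.6]
True
t65.3 [ 0.6049 -0.0954  0.0098] w0.0616 ff 35.0 F [0.3 0.1 4.6]
t66.9 [ 0.6043 -0.0952  0.1102] w0.0849 ff 0.0 F [ 0.6  0.8 -0.3]
```

View pics/v5.png

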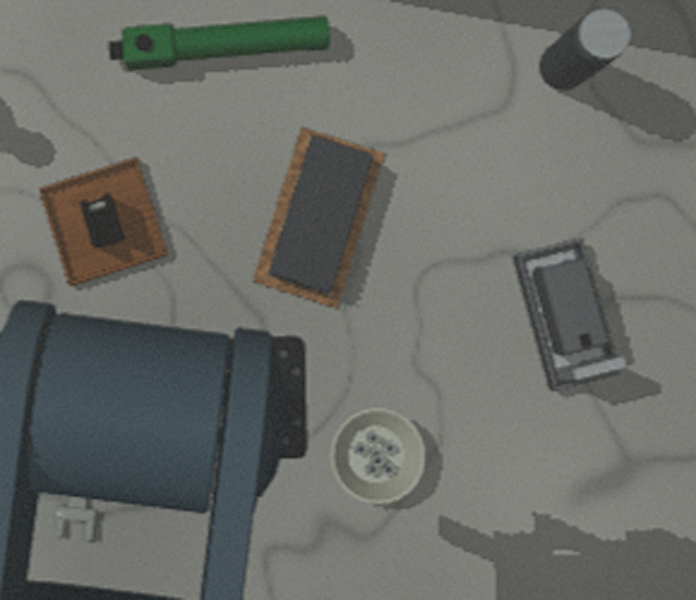

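The tin sits centred on the mat (crop px 322,215), the clip upright in the tray (103,222), and the light and bracket in the box (572,310). Dish, pump and wrench look unmoved, so I'm handing it in.

```bash
python3 -c "
from h import *
print(arm.sign_off());where()"
```

```text
the job is handed in; nothing more can be done
None
the job is handed in; nothing more can be done
```

I handed the job in at about 68 s of the 141 s: clip upright in the tray, bracket flat in the box with the light lengthwise on its foot, tin centred on the mat; dish, pump and wrench look unmoved, but sign-off returned no verdict.

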